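# Hang up the ear defenders and shut their case

## Robot

A 7-joint arm with a two-finger parallel gripper is mounted at the origin on the work surface. World frame = base frame: x ahead of the robot, y to its left, z up, the work surface at z = 0. Lengths are in m, angles in rad, forces in N, time in s.
With the tool pointing down it reaches from about 0.425 to 0.925 m from the base axis. Payload 6.8 kg.
Tool frame: the origin (TCP) lies on the front face of the gripper's body, between the roots of the fingers; the fingertips stand 73 mm ahead of it and the grasp point (between the pads) lies 54 mm ahead of it (env.nose_length is the distance from the TCP to the fingertips, in m); z points along the fingers, y is the line along which they close (so a half turn about z gives the same grasp; the last joint's range is limited). The gripper opens to 85 mm and grips with 20 to 120 N. Pads are 22 mm wide; open, the fingers measure 114 mm over their backs; the gripper's body (76 mm by 85 mm) begins 54 mm behind the grasp point. The pads swing forward as they close: fully open they stand 13 mm farther back than shut.
Start: joints at [-1.233, 0.477, 0.022, 1.555, -0.011, 1.109, -0.083], TCP at [0.291, 0.609, 0.304] pointing down, gripper open.
Joint ranges: [-2.96, 2.96], [-0.34, 2.1], [-1.41, 1.46], [0.24, 2.44], [-1.37, 4.51], [0.17, 1.92], [-2.96, 2.96]. Speed limits (rad/s): [2.39, 2.39, 3.14, 3.14, 3.14, 3.14, 3.14].

## Interface

Orientations are given as a unit quaternion [w, x, y, z].
In Python, from cell import env, kin, camera, calibration, job gives the robot as it stands. The module is installed in compiled form; this text tells all that it offers. Calls block until the motion is done:
- env.reach(position, orientation): joint-space move of the TCP to a pose.
- env.movel(position, velocity=0.15, rot=None, stop_force=None): straight line of the TCP; rot=None keeps the orientation; velocity is the mean speed in m/s. With stop_force (N) it stops when the force on the tool has changed by that much, and returns True; else False.
- env.goto_joints(angles): joint-space move.
- env.grip(opening, f_grip=None): finger opening in m; f_grip is the grip in N (None keeps the last); returns when the fingers have stopped.
- env.dwell(seconds).
- kin.inverse_kinematics(position, orientation): joint angles nearest the present ones, or None.
- env.get_state(): the state.
- camera(name): name is "scene" or "side" or "wrist"; returns (picture, depth): 400x640x3 uint8, blue, green, red; 400x640 float32, m along the optical axis (not along the pixel's ray), 0 where there is no reading.
- calibration(name): a dict with "fx", "fy", "cx", "cy" (pixels), "rvec" (rotation vector, rad) and "tvec" (3), from world to camera coordinates, as OpenCV has them. Camera axes: x right, y down, z forward; pixel columns grow to the right and rows downward; lengths in m; the calibration is good to about 2 mm. A picture is of the moment at which its call begins: read the wrist's pose just before it. calibration takes no time and is no camera call; for the wrist camera it gives the pose at the moment of the call.
A pose or a line that the arm cannot do raises env.PlanningError and nothing moves.
- job.job_done(): hands the job in; it is judged then, once.
The state is a dict: "time": time; "qpos": joint angles; "joint_velocities": joint speeds; "joint_torque": joint torques, N m; "tcp_pos": TCP position; "orientation": TCP orientation; "force": force on the tool from outside, world axes, zero at the start; "torque": the same for the moment, N m; "opening": finger opening in m; "gripper_force": force on a finger pad.
Only numpy, scipy, OpenCV 4.12 (cv2) and the standard library are available. Lean on these libraries where they do the work, as an engineer would, in place of code of your own. Each camera call takes 0.05 s, during which the arm holds its last target. There are 200 camera calls.

## Task

Take the ear defenders out of the open case and hang them by the headband over the horizontal bar of the stand, one cup on each side; the bar's height changes from day to day, so feel for it: lay the band on the bar gently, neither dropping it nor pressing hard on the bar. Then push the lid of the case fully shut without slamming it, and leave everything else where it is.

Things in the scene. Friction and masses are not known exactly. Their poses are not given: they have to be found in the camera images.
- muffs: Ear defenders standing upright on their cups in the case. Origin under their middle, level with the cup bottoms; x along the 166 mm span, y across the band, z up. Cups 55 x 70 x 90 mm high, gap 56 mm. The steel band (16 mm wide) arches over; its underside at the crown is at z 150. On the crown a pad, 56 (x) x 24 (y) x 14 mm, top at z 168, to grip across y. Mass about 250 g.
- band_top (a point): Middle of the top of the headband's pad. The band's underside, which must rest on the bar, lies 18 mm below: fingers that reach lower than that meet the bar first.
- cup_a (a point): Centre of the ear cup on the ear defenders' +x side.
- cup_b (a point): Centre of the ear cup on their -x side.
- stand: Fixed stand. Origin under its base plate (140 x 360 x 12 mm). A 26 mm thick bar runs along its y, 350 mm long, above the origin, on posts (38 mm thick) at y -160 and +160 that end at the bar. The bar's top is between 172 and 232 mm above the bench, set anew each day: look or feel for it. A small G-clamp hangs on the bar at y +118, 14 mm wide, its top 10 mm above the bar.
- case: Fixed grey plastic storage case, open at the top, 200 (x) x 170 (y) x 120 mm high, walls and floor 5 mm. Origin at the middle of its underside. The lid is hinged on its +x rim; the latches on the -x side.
- lid (a joint): Angle of the case's lid: 0 shut, about 1.57 standing upright, up to 1.95. The stiff hinge stays where it is left and is turned by a few newtons at the lid's edge.
- lid_hinge (a point): Middle of the lid's hinge line, on the case's +x top rim, 120 mm above the bench; the hinge line runs along the case's y axis.
- lid_edge (a point): Middle of the lid's free edge, on its outer face. The lid is a flat panel, 200 mm from hinge to free edge, 170 mm wide, 8 mm thick.
- tin: Small aluminium tin, 50 x 30 x 35 mm, lying in the case beside the ear defenders (its +y side); it stays in the case. Origin under its middle.
- hammer: Hammer lying on the bench, 260 mm long. Origin at the middle of its length.
- screwdriver: Screwdriver lying on the bench, 200 mm long. Origin at the middle of its length.
- tape: Brown roll of tape lying flat, 100 mm across, 48 mm high. Origin under its centre.
- jar: Glass jar, 70 mm across, 90 mm high. Origin under its centre.
- can: Steel can, 90 mm across, 120 mm high. Origin under its centre.
- offcut: Wood offcut, 180 x 60 x 35 mm. Origin under its middle.
Not all that is in view belongs to the job. What is shaped like the muffs but blue or purple is not meant.

How it is judged:
By the outcome, as a careful person would: the job done as asked, in the order asked, and still so for the second after the job is handed in, with the robot touching nothing.
It also fails if it takes over 67 s, if anything falls off the work surface, if the arm or the gripper's body presses on something with over 40 N, if the wrist force passes 120 N, or if a joint passes its speed limit or range.

## Working session

There is one attempt and no reset: what is moved stays moved. The work goes in short steps, each a Python script; the robot and the scene stay as the last script left them, time stands still between calls to the robot, and variables do not carry over. Pictures are saved under pics/ and viewed, at most 11 in all, crops included, and the job is handed in when it is done.

```bash
mkdir -p pics && cat > h.py <<'E'
import numpy as np, cv2
from cell import env, kin, camera, calibration, job
def world(cal, depth):
    R=cv2.Rodrigues(np.array(cal["rvec"],float))[0]; t=np.array(cal["tvec"],float).ravel()
    v,u=np.mgrid[0:depth.shape[0],0:depth.shape[1]]
    P=np.stack([(u-cal["cx"])/cal["fx"]*depth,(v-cal["cy"])/cal["fy"]*depth,depth],-1)
    return (P-t)@R
def snap(name,fn):
    cal=calibration(name); im,d=camera(name); cv2.imwrite(f"pics/{fn}.png",im)
    W=world(cal,d); W[d==0]=np.nan; np.save(f"pics/{fn}.npy",W); return im,W
E
python3 - <<'E'
from h import *
for n in ("scene","side","wrist"): snap(n,n+"0")
print(env.get_state()); print(env.nose_length)
E
```

```text
{'time': 0.15, 'qpos': array([-1.23313944,  0.47762844,  0.02235023,  1.55619998, -0.01151774,
        1.10929171, -0.08309123]), 'joint_velocities': array([-0.00140692, -0.00098403, -0.0012029 , -0.00443054, -0.00055419,
        0.00020998, -0.00081058]), 'joint_torque': array([ 2.24266027e-03, -5.96926403e+01,  1.60979960e+00, -2.81490952e+01,
        1.26650636e-02,  6.63194820e-03, -2.17138393e-05]), 'tcp_pos': array([0.29086795, 0.60873292, 0.30314712]), 'orientation': array([-1.13516153e-04,  2.21030057e-01,  9.75266745e-01, -6.90506533e-04]), 'force': array([-0.21734629,  0.83104342, -0.01747174]), 'torque': array([-0.00923215,  0.001583  ,  0.02560139]), 'gripper_force': 0.0, 'opening': 0.08520324800733922}
0.0726
```

View pics/scene0.png

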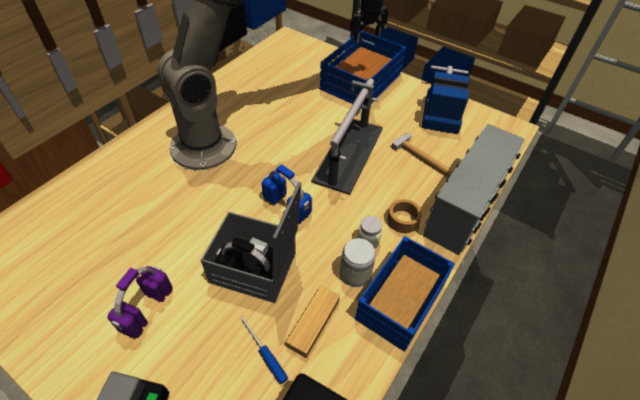

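View pics/side0.png

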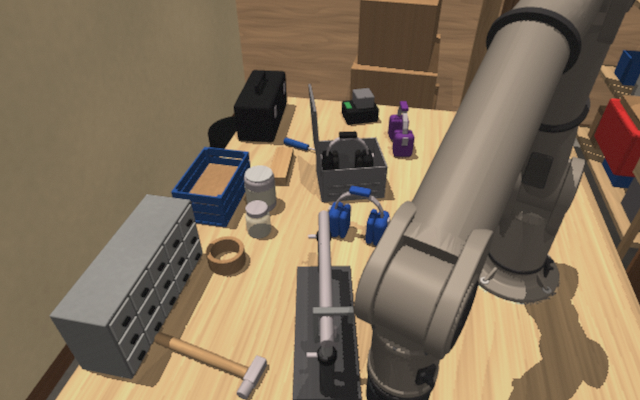

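The scene view shows the case at about (250,255) with the black muffs inside, the stand at (350,140), and blue decoy muffs between them at (287,193). I'll build a top-down map from both depth images.

```bash
python3 - <<'E'
from h import *
W=np.load("pics/scene0.npy");S=np.load("pics/side0.npy")
for n,W_,pts in (("scene",W,[(250,255),(260,242),(295,205),(275,295),(205,262),(350,140),(365,90),(335,155),(318,183),(380,128),(287,170)]),("side",S,[(348,134),(325,215),(325,345),(312,90),(360,190)])):
    for u,v in pts: print(n,u,v,np.round(W_[v,u],3))
# top-down map, x up, y left, 1.5mm/px
x0,x1,y0,y1=.3,1.0,-.6,.6; s=.0015
H=np.full((int((x1-x0)/s)+1,int((y1-y0)/s)+1),-1.); C=np.zeros(H.shape+(3,),np.uint8)
for f in("scene0","side0"):
    P=np.load(f"pics/{f}.npy").reshape(-1,3);I=cv2.imread(f"pics/{f}.png").reshape(-1,3)
    for k in (np.argsort(P[:,2])):
        p=P[k]
        if not(x0<p[0]<x1 and y0<p[1]<y1 and p[2]<.45):continue
        r=int((x1-p[0])/s);c=int((y1-p[1])/s)
        if p[2]>H[r,c]-.003: 
            cv2.rectangle(C,(c,r),(c+1,r+1),I[k].tolist(),-1);H[r:r+2,c:c+2]=p[2]
for y in np.arange(-.6,.61,.1): c=int((y1-y)/s); cv2.line(C,(c,0),(c,6),(0,0,255),1); cv2.putText(C,f"{y:.1f}",(c,18),0,.35,(0,0,255))
for x in np.arange(.3,1.01,.1): r=int((x1-x)/s); cv2.line(C,(0,r),(6,r),(0,0,255),1); cv2.putText(C,f"{x:.1f}",(8,r),0,.35,(0,0,255))
cv2.imwrite("pics/top.png",C[:, :800])
E
```

```text
scene 250 255 [ 0.444 -0.254  0.009]
scene 260 242 [ 0.456 -0.218  0.044]
scene 295 205 [ 0.573 -0.199  0.281]
scene 275 295 [ 0.594 -0.321  0.037]
scene 205 262 [ 0.419 -0.385  0.119]
scene 350 140 [0.417 0.33  0.017]
scene 365 90 [0.427 0.379 0.211]
scene 335 155 [0.486 0.115 0.15 ]
scene 318 183 [0.442 0.093 0.011]
scene 380 128 [0.47  0.458 0.013]
scene 287 170 [ 0.419 -0.038  0.17 ]
side 348 134 [ 0.485 -0.305  0.169]
side 325 215 [0.473 0.125 0.208]
side 325 345 [0.41  0.451 0.193]
side 312 90 [ 0.591 -0.278  0.32 ]
side 360 190 [ 0.411 -0.035  0.168]
```

View pics/top.png

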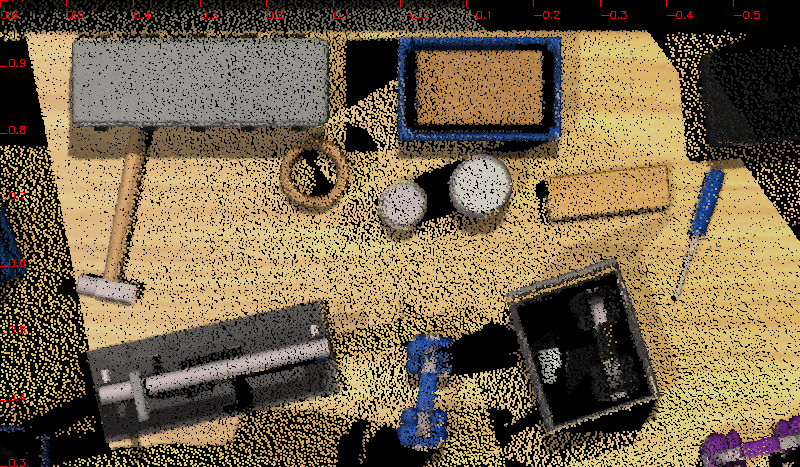

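```bash
python3 - <<'E'
from h import *
P=np.vstack([np.load(f"pics/{f}0.npy").reshape(-1,3) for f in("scene","side")]);P=P[np.isfinite(P).all(1)]
def rect(Q,n):
    (c,s,a)=cv2.minAreaRect((Q[:,:2]*1000).astype(np.float32)); print(n,len(Q),np.round(c,1),np.round(s,1),round(a,1))
b=P[(P[:,0]>.33)&(P[:,0]<.53)&(P[:,1]>.08)&(P[:,1]<.5)]
# stand plate
q=b[(abs(b[:,2]-.012)<.003)]; rect(q,"plate")
h=b[(b[:,2]>.16)&(b[:,2]<.30)]
m=h[:,:2].mean(0);u,s,v=np.linalg.svd(h[:,:2]-m);d=v[0]*np.sign(v[0][1]);print("bar",len(h),m,d,np.degrees(np.arctan2(d[1],d[0])))
t=(h[:,:2]-m)@d;w=(h[:,:2]-m)@np.array([d[1],-d[0]])
for a in np.arange(-.2,.2,.03):
    k=(t>a)&(t<a+.03)
    if k.sum()>5: print(round(a,2),k.sum(),np.round(np.percentile(h[k,2],[5,50,90,95,100]),4),np.round(np.percentile(w[k],[2,98]),4))
c=P[(P[:,0]>.3)&(P[:,0]<.65)&(P[:,1]>-.42)&(P[:,1]<-.12)]
rect(c[(c[:,2]>.115)&(c[:,2]<.125)],"rim")
l=c[c[:,2]>.19];print("lid n",len(l));m=l.mean(0);u,s,v=np.linalg.svd(l-m);print(m,v[2],s,l.min(0),l.max(0))
rect(c[(c[:,2]>.158)&(c[:,2]<.18)&(c[:,0]<.54)],"pad")
k=c[(c[:,2]>.158)&(c[:,2]<.18)&(c[:,0]<.54)];print(np.percentile(k,[1,50,99],axis=0).round(4))
I=np.load("pics/side0.npy");im=cv2.imread("pics/side0.png")
# crops
A=cv2.resize(im[110:200,290:400],None,fx=5,fy=5,interpolation=2)
B=cv2.resize(cv2.imread("pics/scene0.png")[205:305,195:305],(495,450),interpolation=2)[:, :250*2]
cv2.imwrite("pics/crop.png",np.hstack([A[:,100:450],B[:,50:495]]))
E
```

```text
plate 6548 [444.4 280.1] [182.5 365.6] 11.9
bar 2944 [0.43433495 0.31439281] [-0.23145908  0.97284464] 103.38298907276993
-0.2 162 [0.1957 0.2075 0.2106 0.2111 0.2145] [-0.0149  0.0113]
-0.17 159 [0.2012 0.2076 0.2114 0.2123 0.2166] [-0.0136  0.0114]
-0.14 160 [0.2    0.2078 0.2107 0.2118 0.214 ] [-0.0138  0.0124]
-0.11 175 [0.1999 0.2076 0.2113 0.212  0.2149] [-0.0128  0.0124]
-0.08 185 [0.1985 0.2074 0.2104 0.2115 0.2139] [-0.0122  0.0129]
-0.05 183 [0.1981 0.2078 0.2104 0.2117 0.2161] [-0.0118  0.0134]
-0.02 188 [0.2016 0.2075 0.2106 0.2113 0.2141] [-0.0106  0.0139]
0.01 202 [0.2004 0.2073 0.2103 0.2113 0.2149] [-0.0108  0.0139]
0.04 183 [0.2015 0.2076 0.2109 0.212  0.2243] [-0.0092  0.0153]
0.07 781 [0.1716 0.2141 0.2209 0.2216 0.226 ] [-0.0454  0.0284]
0.1 257 [0.171  0.2069 0.2103 0.2115 0.2153] [-0.0088  0.0161]
0.13 187 [0.164  0.1999 0.2088 0.2099 0.2143] [-0.0083  0.0147]
rim 816 [ 476.3 -274.1] [210.2 176.7] 17.8
lid n 1316
[ 0.58390901 -0.24254632  0.27149647] [ 0.94870712  0.31370054 -0.0393289 ] [2.01024158 1.52236026 0.09227172] [ 0.54669891 -0.32621288  0.19011251] [ 0.61281769 -0.15732654  0.32550803]
pad 341 [ 487.5 -307.3] [59.9 29.9] 12.7
[[ 0.4585 -0.3249  0.1594]
 [ 0.4882 -0.3075  0.1729]
 [ 0.5159 -0.2911  0.1772]]
```

View pics/crop.png

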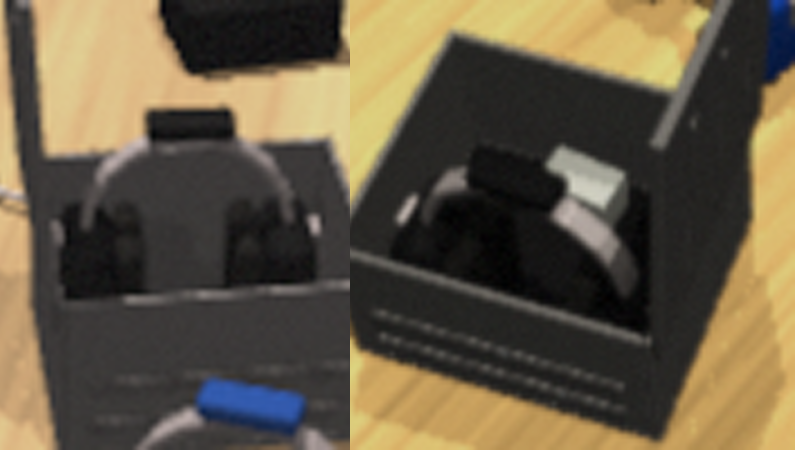

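```bash
cat >> h.py <<'E'
def down(yaw): # tool pointing down, tool x at yaw (deg)
    b=np.radians(yaw)/2; return [0.,float(np.cos(b)),float(np.sin(b)),0.]
E
python3 - <<'E'
from h import *
p=env.get_state()["tcp_pos"]
env.movel([p[0],p[1],.46],velocity=.25)
env.reach([.4875,-.3073,.46],down(12.7))
im,W=snap("wrist","w1")
s=env.get_state();print(s["time"],s["tcp_pos"],s["qpos"].round(2))
m=(W[...,2]>.155)&(W[...,2]<.19);q=W[m]
q=q[np.hypot(q[:,0]-.4875,q[:,1]+.3073)<.06]
print(cv2.minAreaRect((q[:,:2]*1000).astype(np.float32)),np.percentile(q,[5,50,95],axis=0))
E
```

```text
4.25 [ 0.48806052 -0.30663381  0.45991678] [-0.31  0.29  0.99  1.63 -0.24  1.36 -0.64]
((488.5661926269531, -309.88385009765625), (56.528079986572266, 23.007871627807617), 13.505609512329102) [[ 0.4656439  -0.32214155  0.16999757]
 [ 0.49096955 -0.30971116  0.17274228]
 [ 0.51414212 -0.29721944  0.17418472]]
```

View pics/w1.png

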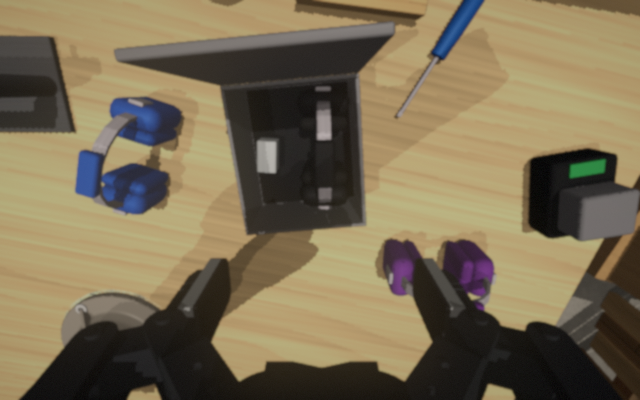

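```bash
python3 - <<'E'
from h import *
c=calibration("wrist");R=cv2.Rodrigues(np.array(c["rvec"],float))[0];C=-R.T@np.array(c["tvec"]).ravel()
s=env.get_state();d=C-s["tcp_pos"];y=np.radians(12.7);print("cam",d,"tool x",d[0]*np.cos(y)+d[1]*np.sin(y))
x=d[0]*np.cos(y)+d[1]*np.sin(y)
W=np.load("pics/w1.npy").reshape(-1,3);l=W[(W[:,2]>.2)&(W[:,2]<.33)&(np.hypot(W[:,0]-.58,W[:,1]+.24)<.13)]
m=l.mean(0);u,sv,v=np.linalg.svd(l-m,full_matrices=False);print("lid",len(l),m,v[2],l[:,2].max())
rim=W[(abs(W[:,2]-.12)<.004)&(W[:,0]<.66)&(W[:,0]>.3)&(W[:,1]<-.12)&(W[:,1]>-.42)];print(cv2.minAreaRect((rim[:,:2]*1000).astype(np.float32)))
E
```

```text
cam [0.0804077  0.01820853 0.06989394] tool x 0.08244356695414608
lid 9629 [ 0.58184282 -0.24507586  0.29239208] [-0.94730228 -0.30507739  0.09770453] 0.3223937005908156
((474.81201171875, -278.424072265625), (200.53208923339844, 170.20245361328125), 17.836896896362305)
```

```bash
python3 - <<'E'
from h import *
for yaw,n in((193.5,"flip"),(13.5,"same")):
  for p in ([.4885,-.3095,.46],[.4885,-.3095,.233],[.449,.251,.48],[.449,.251,.43]):
    q=kin.inverse_kinematics(p,down(yaw if p[1]<0 else yaw-1));print(n,p,None if q is None else np.round(q,2))
E
```

```text
flip [0.4885, -0.3095, 0.46] [ 1.31  0.43 -1.18  1.52  0.39  1.46  1.93]
flip [0.4885, -0.3095, 0.233] [ 1.29  0.7  -1.19  1.81  0.71  1.14  1.67]
flip [0.449, 0.251, 0.48] [-1.36  0.08  0.8   1.72 -0.06  1.37  1.23]
flip [0.449, 0.251, 0.43] [-1.33  0.11  0.78  1.8  -0.08  1.26  1.26]
same [0.4885, -0.3095, 0.46] [-0.3   0.29  0.98  1.62 -0.25  1.36 -0.62]
same [0.4885, -0.3095, 0.233] [-0.15  0.51  0.82  1.9  -0.47  0.93 -0.44]
same [0.449, 0.251, 0.48] [-1.15  0.07  0.56  1.71 -0.04  1.37 -1.93]
same [0.449, 0.251, 0.43] [-1.17  0.1   0.59  1.79 -0.06  1.26 -1.91]
```

```bash
python3 - <<'E'
from h import *
o=down(13.5); P=[.4885,-.3097]
env.reach(P+[.40],o)
print(env.movel(P+[.260],velocity=.12,stop_force=8))
print(env.movel(P+[.2325],velocity=.05,stop_force=4))
env.grip(0.01,50)
s=env.get_state();print(s["time"],s["tcp_pos"],s["opening"],s["gripper_force"],s["force"])
if s["opening"]>.018:
    print(env.movel(P+[.30],velocity=.08,stop_force=12))
    print(env.movel(P+[.46],velocity=.15,stop_force=12))
    s=env.get_state();print(s["time"],s["tcp_pos"],s["opening"],s["gripper_force"],s["force"])
    snap("scene","s2"); snap("side","d2")
    im=np.hstack([cv2.imread("pics/s2.png")[80:320,150:450],cv2.imread("pics/d2.png")[60:300,250:550]]);cv2.imwrite("pics/lift.png",im)
E
```

```text
False
False
7.2083 [ 0.48875259 -0.31002467  0.2328723 ] 0.022826780155066305 50.39645612239838 [-0.59898128 -0.34963243  2.83698076]
False
False
9.4167 [ 0.48825019 -0.30937241  0.4590309 ] 0.022822939462118073 49.83041703701019 [-0.30137925  0.07733128 -2.79897428]
```

```bash
ls pics
```

```text
crop.png
d2.npy
d2.png
lift.png
s2.npy
s2.png
scene0.npy
scene0.png
side0.npy
side0.png
top.png
w1.npy
w1.png
wrist0.npy
wrist0.png
```

View pics/lift.png

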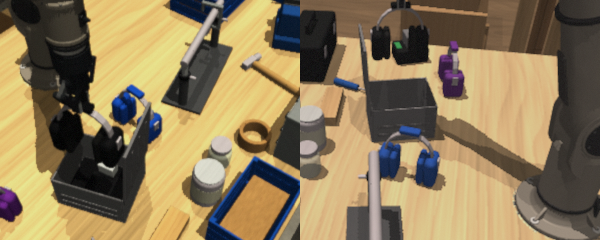

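```bash
python3 - <<'E'
from h import *
P=np.vstack([np.load(f"pics/{f}.npy").reshape(-1,3) for f in("scene0","side0","s2","d2")]);P=P[np.isfinite(P).all(1)]
b=P[(P[:,0]>.33)&(P[:,0]<.53)&(P[:,1]>.12)&(P[:,1]<.36)&(P[:,2]>.2065)&(P[:,2]<.218)]
f=np.polyfit(b[:,1],b[:,0],1);print(len(b),f,np.degrees(np.arctan(-f[0])),"x at .25:",np.polyval(f,.25),"med z",np.median(b[:,2]))
env.movel([.4885,-.3097,.58],velocity=.2)
x=float(np.polyval(f,.25)); o=down(12.5)
env.reach([x,.25,.58],o)
s=env.get_state();print(s["time"],s["tcp_pos"],s["qpos"].round(2),s["opening"],s["force"])
snap("scene","s3"); snap("side","d3")
im=np.hstack([cv2.imread("pics/s3.png")[0:300,200:500],cv2.imread("pics/d3.png")[100:400,200:500]]);cv2.imwrite("pics/over.png",im)
E
```

```text
1856 [-0.21995551  0.50513872] 12.404987030379193 x at .25: 0.4501498416851751 med z 0.20875922188402235
12.2833 [0.45080369 0.24879983 0.57998033] [-1.1   0.05  0.51  1.51 -0.03  1.58 -1.95] 0.023056086232752147 [-0.49997394 -0.06094268 -2.32090218]
```

View pics/over.png

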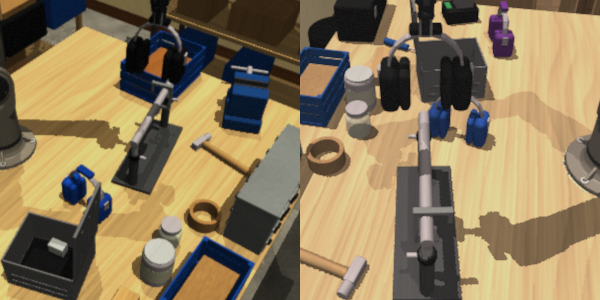

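```bash
python3 - <<'E'
from h import *
p=[.4502,.25]
print(env.movel(p+[.42],velocity=.2,stop_force=6))
print(env.movel(p+[.305],velocity=.1,stop_force=4))
r=env.movel(p+[.274],velocity=.015,stop_force=1.5)
s=env.get_state();print(r,s["time"],s["tcp_pos"],s["opening"],s["force"],s["torque"])
snap("scene","s4"); snap("side","d4")
A=cv2.resize(cv2.imread("pics/s4.png")[50:200,270:430],(400,375));B=cv2.resize(cv2.imread("pics/d4.png")[170:320,250:410],(400,375));cv2.imwrite("pics/on.png",np.hstack([A,B]))
E
```

```text
False
False
True 15.85 [0.45021858 0.250006   0.28700187] 0.022782420039592542 [-0.14357904 -0.69957801  4.14419474] [-0.05289912  0.14256762 -0.01284653]
```

View pics/on.png

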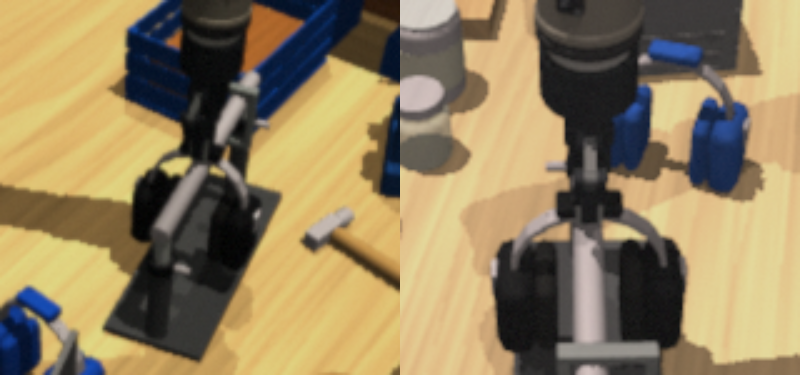

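```bash
python3 - <<'E'
from h import *
p=[.4502,.25]
env.grip(.06)
s=env.get_state();print(s["time"],s["opening"],s["force"])
print(env.movel(p+[.33],velocity=.06,stop_force=5))
print(env.movel(p+[.46],velocity=.2))
snap("scene","s5"); snap("side","d5")
A=cv2.resize(cv2.imread("pics/s5.png")[50:200,270:430],(400,375));B=cv2.resize(cv2.imread("pics/d5.png")[170:320,250:410],(400,375));cv2.imwrite("pics/hung.png",np.hstack([A,B]))
env.grip(0.0)
# lid plan feasibility
c=np.array([.4748,-.2784]);a=np.radians(17.85);e=np.array([np.cos(a),np.sin(a)])
H=c+.1*e;print("hinge",H)
for th in (100,60,30,0):
    t=np.radians(th);r=.17
    xy=H+e*(-r*np.cos(t)+.03*np.sin(t)+.011);z=.12+r*np.sin(t)+.008+.0726
    q=kin.inverse_kinematics([*xy,z],down(17.85));print(th,xy,z,None if q is None else np.round(q,2))
W=np.load("pics/s5.npy").reshape(-1,3);l=W[(W[:,2]>.16)&(W[:,2]<.34)&(np.hypot(W[:,0]-.58,W[:,1]+.24)<.13)]
m=l.mean(0);v=np.linalg.svd(l-m,full_matrices=False)[2];d=(l[:,:2]-H)@e
for z in (.18,.22,.26,.3): k=abs(l[:,2]-z)<.02;print(z,k.sum(),np.percentile(d[k],[5,50,95]).round(4))
print(env.get_state()["time"])
E
```

```text
16.4 0.05977796310692097 [-0.54135223  0.12069795 -1.63220411]
False
False
hinge [ 0.56998623 -0.24774739]
100 [ 0.63667791 -0.22627082] 0.3680173180120754 [-0.41  0.64  1.07  1.52 -0.57  1.32 -0.53]
60 [ 0.52427853 -0.26246654] 0.3478243186433546 [-0.39  0.44  1.02  1.77 -0.4   1.16 -0.51]
30 [ 0.45459737 -0.28490581] 0.28559999999999997 [-0.18  0.34  0.78  1.94 -0.28  0.97 -0.53]
0 [ 0.41864013 -0.29648504] 0.2006 [-0.02  0.4   0.64  2.07 -0.34  0.77 -0.43]
0.18 208 [0.007  0.0112 0.0128]
0.22 221 [0.0093 0.0135 0.0151]
0.26 245 [0.0118 0.016  0.0177]
0.3 316 [0.0126 0.0182 0.0194]
18.7833
```

View pics/hung.png

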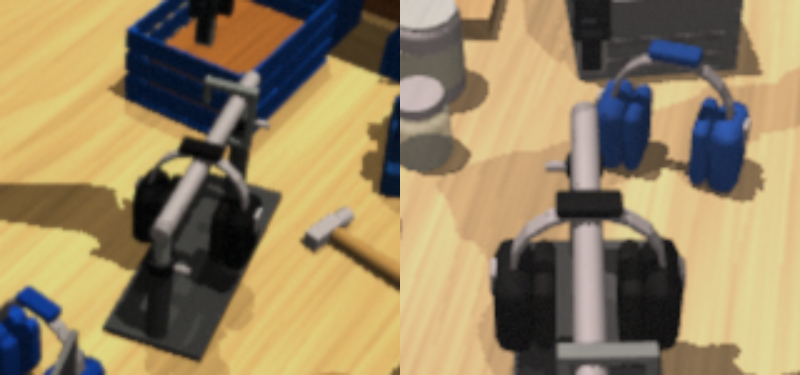

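The muffs hang level over the bar and clear of the clamp. Next is the lid: go behind it with closed fingers and follow its arc.

```bash
python3 - <<'E'
from h import *
a=np.radians(17.85);e=np.array([np.cos(a),np.sin(a)]);H=np.array([.4748,-.2784])+.1*e;o=down(17.85)
def tip(d,z): return [*(H+e*d),z+env.nose_length]
def arc(th,r=.165,off=.008,w=.011):
    t=np.radians(th);return tip(-r*np.cos(t)+off*np.sin(t)+w,.12+r*np.sin(t)+off*np.cos(t))
env.reach(tip(.075,.43),o)
print(env.movel(tip(.07,arc(96)[2]-env.nose_length),velocity=.2,stop_force=5),env.get_state()["time"])
print(env.movel(arc(98),velocity=.06,stop_force=4))
for th in np.arange(93,2,-6.):
    r=env.movel(arc(th),velocity=.07,stop_force=20);s=env.get_state();print(th,r,s["force"].round(1),s["tcp_pos"].round(3))
    if r: break
print(s["time"])
E
```

```text
False 21.525
False
93.0 False [ 0.9 -0.5 -0.1] [ 0.596 -0.24   0.357]
87.0 False [-0.3  0.1 -0. ] [ 0.579 -0.245  0.358]
81.0 False [0.4 0.8 0.2] [ 0.563 -0.25   0.357]
75.0 False [ 0.2 -0.8 -0.2] [ 0.546 -0.255  0.354]
69.0 False [0.4 0.5 1.2] [ 0.531 -0.261  0.349]
63.0 False [-0.5  0.1 -0.5] [ 0.515 -0.265  0.343]
57.0 False [-0.   0.1 -0.1] [ 0.501 -0.27   0.335]
51.0 False [-0.4 -0.2 -0. ] [ 0.487 -0.274  0.326]
45.0 False [0.6 0.7 0.2] [ 0.474 -0.278  0.315]
39.0 False [ 0.  -0.1  0.8] [ 0.463 -0.282  0.302]
33.0 False [-0.6  0.2  0.4] [ 0.452 -0.285  0.289]
27.0 False [ 0.3  0.9 -0. ] [ 0.443 -0.288  0.274]
21.0 False [ 0.2 -0.2  0.4] [ 0.436 -0.291  0.259]
15.0 False [-0.1  0.8  0.8] [ 0.43  -0.293  0.243]
9.0 False [ 0.4 -1.4  0.8] [ 0.426 -0.294  0.226]
3.0 False [-0.6 -0.5  0.3] [ 0.424 -0.295  0.209]
28.5
```

```bash
python3 - <<'E'
from h import *
snap("scene","s6"); snap("side","d6")
A=cv2.resize(cv2.imread("pics/s6.png")[170:310,170:330],(400,350));B=cv2.resize(cv2.imread("pics/d6.png")[80:220,280:440],(400,350));cv2.imwrite("pics/lid.png",np.hstack([A,B]))
E
```

```text
(no output)
```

View pics/lid.png

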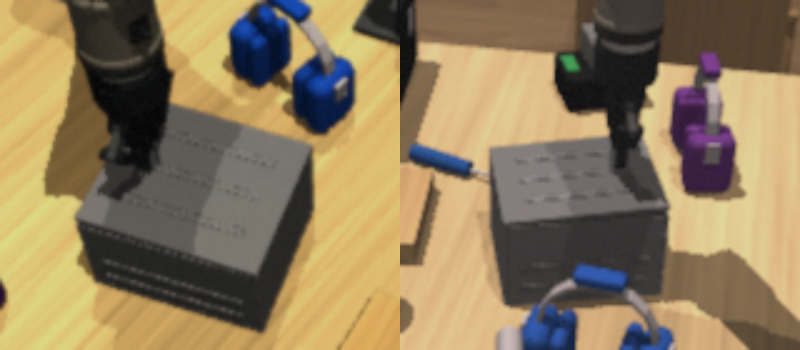

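The lid has followed the fingers and is a few degrees short of shut, so I'll press it down slowly.

```bash
python3 - <<'E'
from h import *
s=env.get_state();p=s["tcp_pos"]
r=env.movel([p[0],p[1],.192],velocity=.012,stop_force=12)
s=env.get_state();print(r,s["time"],s["tcp_pos"],s["force"])
z=s["tcp_pos"][2]
env.movel([p[0],p[1],z+.06],velocity=.08);env.movel([p[0],p[1],.42],velocity=.2)
snap("scene","s7"); snap("side","d7")
a=np.radians(17.85);e=np.array([np.cos(a),np.sin(a)]);H=np.array([.4748,-.2784])+.1*e
for f in("s7","d7"):
    W=np.load(f"pics/{f}.npy").reshape(-1,3);W=W[np.isfinite(W).all(1)];d=(W[:,:2]-H)@e;n=(W[:,:2]-H)@np.array([-e[1],e[0]])
    k=(d>-.19)&(d<-.01)&(abs(n)<.07)&(W[:,2]>.1)&(W[:,2]<.17);print(f,k.sum(),np.polyfit(-d[k],W[k,2],1))
A=cv2.resize(cv2.imread("pics/s7.png")[60:310,170:430],(400,385));B=cv2.resize(cv2.imread("pics/d7.png")[80:330,230:490],(400,385));cv2.imwrite("pics/end.png",np.hstack([A,B]))
print(env.get_state()["time"])
E
```

```text
True 29.4083 [ 0.42390349 -0.29494803  0.2011483 ] [-0.76428     1.77113948  8.90681918]
s7 3010 [0.00097559 0.13016942]
d7 1440 [0.00198327 0.1285852 ]
31.3583
```

View pics/end.png

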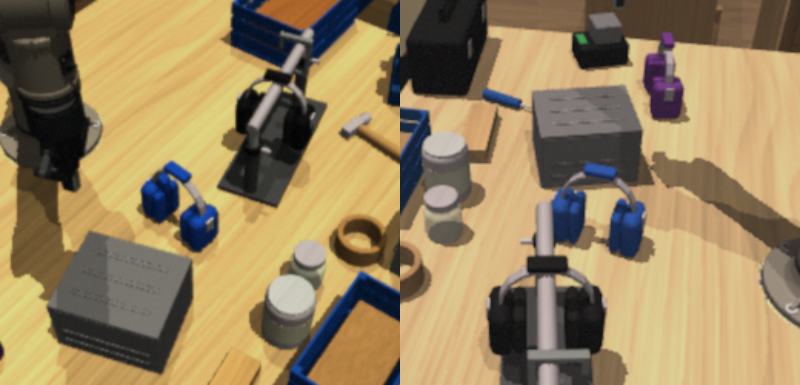

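The lid is flat (slope about 0.001, top at 0.129 m), the muffs hang over the bar, and nothing else has moved.

```bash
python3 -c "
from cell import job
print(job.job_done())"
```

```text
the job is handed in; nothing more can be done
None
```

The ear defenders hang by their band over the bar with one cup on each side, the case lid is pushed fully shut, nothing else was moved, and the job was handed in at about 31 s of the 67 s allowed.

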